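# Weigh two ingots and lay out the heavier

### The arm

A 6-joint arm with a two-finger parallel gripper is mounted at the origin on the work surface. World frame = base frame: x ahead of the robot, y to its left, z up, the work surface at z = 0. Lengths are in m, angles in rad, forces in N, time in s.
With the tool pointing down it reaches from about 0.35 to 0.775 m from the base axis. Payload 5.5 kg.
Tool frame: the origin (TCP) lies between the finger pads; the fingertips stand 11 mm ahead of it and the grasp point (between the pads) lies 8 mm behind it (tips_ahead is the distance from the TCP to the fingertips, in m); z points along the fingers, y is the line along which they close (so a half turn about z gives the same grasp; the last joint's range is limited). The gripper opens to 85 mm and grips with 20 to 120 N. Pads are 22 mm wide; open, the fingers measure 114 mm over their backs; the gripper's body (76 mm by 85 mm) begins 54 mm behind the grasp point. The pads swing forward as they close: fully open they stand 13 mm farther back than shut.
Start: joints at [-1.317, 0.313, 0.046, 1.304, 0, 1.431], TCP at [0.221, -0.531, 0.22] pointing down, gripper open.
Joint ranges: [-2.76, 2.76], [-0.86, 1.69], [-1.03, 1.26], [-2.2, 2.34], [-1.47, 1.5], [-3.14, 3.14]. Speed limits (rad/s): [2.57, 2.57, 3.14, 3.14, 3.14, 3.14].

### API

Orientations are given as a unit quaternion [w, x, y, z].
In Python, from workcell import * gives the robot as it stands. The module is installed in compiled form; this text tells all that it offers.
- The arm moves only by the tool jog_arm, never from a script. Its argument "moves" is a list of rows, each an object with "fingers": the closure, from 0 (fully open) to 1 (shut); "slide": the shift along the tool's x, y, z in mm, a list of three; "angular": the turn, a rotation vector about the tool's x, y, z in degrees, a list of three. A call has 1 to 10 rows; each row is the pose to reach, as a shift and turn from the pose commanded when the call began, along the tool's axes at that moment; what a row does not reach only later rows make up. A row lasts 1/12 s, in which the tool goes at most 41.7 mm and 7.16 degrees, less where a joint would pass 70% of its speed; a pose out of reach is approached as far as the arm can. A call with a gripper value outside its range is refused whole. The fingers move at their own pace and stop on an object; "squeeze" is the grip in N (left out, the last holds). Time passes only in rows, so rows that repeat a pose let the fingers close. It gives the time, the measured TCP pose, the force, the opening and the grip force at its end, in the units of the state.
- get_state(): the state, without advancing time (a new reading comes with each control period).
- read_camera(name): name is "scene" or "top" or "wrist"; returns a dict with "color" (400x640x3 uint8, red, green, blue), "fovy" (degrees; the focal length in pixels is half the picture's height over the tangent of half this angle, whatever the lens; pixels are square), "cx", "cy" (the principal point, pixels), "world_from_camera" (4x4, takes a point from camera to world coordinates); the wrist camera has in their place "tool_from_camera" (4x4, takes a point from camera to tool coordinates, whose origin is the TCP and whose axes are the flange's). Camera axes: x right, y down, z forward; pixel columns grow to the right and rows downward; lengths in m; the calibration is good to about 2 mm. A picture is of the moment at which its call begins: read the wrist's pose just before it. There is no depth.
- hand_in(): hands the job in; it is judged then, once.
Trained networks look in a picture, given as the dict that the camera call returned (one of the last four; its "shot" number tells which), for a name from the list of things; names that differ only in an ending like _2 or _b are one class to them, and where a whole thing is asked for, a point or a joint stands for the part that bears it (a point fixed in the world has none). Each returns a list of dicts, best first, with "p" (0 to 1); they miss things now and then, are a little off and sometimes report something else, mostly with a low value. They report only what shows in the picture. A call takes as long as a camera call. They do not tell look-alikes from the thing itself.
- look_for(target, picture): "point" ([column, row] in pixels, amid what is visible of it).
- tip_of(target, picture): "point" ([column, row] in pixels: a listed point, or the origin of a listed thing).
The state is a dict: "clock": time; "joint_pos": joint angles; "qvel": joint speeds; "tau": joint torques, N m; "tcp_pos": TCP position; "orientation": TCP orientation; "wrist_force": force on the tool from outside, world axes, zero at the start; "ft_torque": the same for the moment, N m; "finger_gap": finger opening in m; "grip_force": force on a finger pad.
Only numpy, scipy, OpenCV 4.12 (cv2) and the standard library are available. Lean on these libraries where they do the work, as an engineer would, in place of code of your own. Each camera call takes 0.05 s, during which the arm holds its last target. There are 200 camera calls.

### The job

Set the two bar ingots on the balance, one on each pan, let go and see which is heavier. Then lay the heavier one flat on the middle of the soldering brick and leave the lighter one on its pan.

Things in the scene. Friction and masses are not known exactly. Their poses are not given: they have to be found in the camera images.
- ingot_a: bright metal cast bar ingot, 72 mm long (x axis), 28 wide (y), 22 high (z), lying flat on the bench (z = 0). Long sides straight and upright; ends stepped: 72 long up to 13 high, 66 above. Origin at the centre of its underside. The two ingots look the same but weigh differently, 200 to 460 g.
- ingot_b: bright metal cast bar ingot, 72 mm long (x axis), 28 wide (y), 22 high (z), lying flat on the bench (z = 0). Long sides straight and upright; ends stepped: 72 long up to 13 high, 66 above. Origin at the centre of its underside. The two ingots look the same but weigh differently, 200 to 460 g.
- balance: fixed equal-arm balance, grey base 85x270x20 mm, origin under its centre, y along the beam. Flat rimless round pans, 120 across, centred at y = +105 and -105, x = 0, always level. Pan tops are 66 above the bench when level (as when empty); one sinks as the other rises, by at most 10. One pan loaded alone goes fully down; both loaded, the heavier sinks within 2 s, fully if 16 g heavier. Needle between pans, 103 high.
- solder_brick: pale beige soldering brick, fixed to the bench, 100 mm (x) by 150 mm (y) and 30 mm high, flat top; origin at the centre of its underside.
Mind the look-alikes: they are no part of the job. What is shaped like the ingot_a but blue, green or turquoise is not meant.

How it is judged:
On the way:
1. one ingot rests on each pan, both let go and at rest (contact force between each of ingot_a, ingot_b and balance above 0.5 N and height (world z) of each of ingot_a, ingot_b above 0.05 m and ((y of ingot_a in the frame of balance above 0.05 m and y of ingot_b in the frame of balance below -0.05 m) or (y of ingot_b in the frame of balance above 0.05 m and y of ingot_a in the frame of balance below -0.05 m)) and contact force between each of ingot_a, ingot_b and the fingers below 0.1 N and linear speed of each of ingot_a, ingot_b below 0.02 m/s), for 0.3 s.
At the end, for the whole second after the job is handed in: The heavier ingot lies flat (within 10 degrees) on the soldering brick, its centre within 35 mm of the brick's centre, the lighter one lies on a pan of the balance, both let go and at rest. If the two differ by less than 3 percent either counts as the heavier (linear speed of each of ingot_a, ingot_b below 0.02 m/s and ((contact force between ingot_a and solder_brick above 0.5 N and horizontal distance between ingot_a and solder_brick below 0.035 m and angle between ingot_a's own z axis and vertical below 0.17 rad and contact force between ingot_a and balance below 0.1 N and contact force between ingot_b and balance between 0.5 and 3.233 N and height (world z) of ingot_b above 0.05 m and (y of ingot_b in the frame of balance above 0.05 m or y of ingot_b in the frame of balance below -0.05 m)) or (contact force between ingot_b and solder_brick above 0.5 N and horizontal distance between ingot_b and solder_brick below 0.035 m and angle between ingot_b's own z axis and vertical below 0.17 rad and contact force between ingot_b and balance below 0.1 N and contact force between ingot_a and balance above 0.5 N and height (world z) of ingot_a above 0.05 m and (y of ingot_a in the frame of balance above 0.05 m or y of ingot_a in the frame of balance below -0.05 m) and contact force between ingot_b and solder_brick above 3.045 N))); the robot touches nothing.
It also fails if it takes over 72 s, if anything falls off the work surface, if the arm or the gripper's body presses on something with over 40 N, if the wrist force passes 120 N, or if a joint passes its speed limit or range.

## Working session

There is one attempt and no reset: what is moved stays moved. The work goes in short steps, Python scripts to look and compute and a tool call to move; the robot and the scene stay as the last step left them, time stands still between calls to the robot, and variables do not carry over. Pictures are saved under pics/ and viewed, at most 10 in all, crops included, and the job is handed in when it is done.

Besides the shell and the picture viewer there is one more tool, called after "Emit:" by a JSON object that holds its "method" and its "body", one argument or row to a line. jog_arm: Moves the arm, as the interface text tells. Its arguments: {"type":"object","properties":{"moves":{"type":"array","items":{"type":"object","properties":{"fingers":{"type":"number"},"slide":{"type":"array","items":{"type":"number"}},"angular":{"type":"array","items":{"type":"number"}}}}},"squeeze":{"type":"number"}},"required":["moves"]}

```bash
mkdir -p pics
cat > h.py <<'E'
from workcell import *
import numpy as np, cv2
from scipy.spatial.transform import Rotation as R
def K(p):
    f=p["color"].shape[0]/2/np.tan(np.radians(p["fovy"])/2); return f,p["cx"],p["cy"]
def wfc(p,s=None):
    if "world_from_camera" in p: return np.array(p["world_from_camera"])
    T=np.eye(4); q=s["orientation"]; T[:3,:3]=R.from_quat([q[1],q[2],q[3],q[0]]).as_matrix(); T[:3,3]=s["tcp_pos"]
    return T@np.array(p["tool_from_camera"])
def toworld(p,uv,z,s=None):
    f,cx,cy=K(p); T=wfc(p,s); d=T[:3,:3]@np.array([(uv[0]-cx)/f,(uv[1]-cy)/f,1]); o=T[:3,3]
    return o+d*(z-o[2])/d[2]
def topix(p,X,s=None):
    f,cx,cy=K(p); c=np.linalg.inv(wfc(p,s))@np.append(X,1); return [f*c[0]/c[2]+cx,f*c[1]/c[2]+cy]
def save(p,n,crop=None,sc=1):
    im=p["color"][:,:,::-1]
    if crop: im=im[crop[1]:crop[3],crop[0]:crop[2]]
    cv2.imwrite("pics/"+n,cv2.resize(im,None,fx=sc,fy=sc,interpolation=cv2.INTER_CUBIC))
E
python3 - <<'E'
from h import *
s=get_state(); print({k:np.round(v,3) for k,v in s.items()})
p=read_camera("top"); save(p,"top.png",sc=1.25)
print(wfc(p).round(3))
for t,z in (("ingot_a",.011),("balance",0.06),("solder_brick",.03)):
    for d in look_for(t,p): print(t,round(d["p"],2),np.round(d["point"]),toworld(p,d["point"],z).round(3))
    for d in tip_of(t,p): print(" tip",t,round(d["p"],2),np.round(d["point"]),toworld(p,d["point"],0).round(3))
E
```

```text
{'clock': np.float64(0.0), 'joint_pos': array([-1.317,  0.314,  0.045,  1.304, -0.   ,  1.431]), 'qvel': array([ 0.   , -0.   , -0.   , -0.001,  0.001,  0.   ]), 'tau': array([-2.0000e-03, -4.8063e+01,  2.9853e+01,  2.0000e-02, -0.0000e+00,
        0.0000e+00]), 'tcp_pos': array([ 0.22 , -0.53 ,  0.219]), 'orientation': array([-0.001,  0.981,  0.196, -0.   ]), 'wrist_force': array([ 0.491,  0.877, -0.401]), 'ft_torque': array([ 0.002, -0.006, -0.067]), 'grip_force': np.float64(0.0), 'finger_gap': np.float64(0.085)}
[[ 1.000e-02 -9.960e-01  8.300e-02  3.970e-01]
 [-1.000e+00 -1.000e-02  0.000e+00 -5.200e-02]
 [ 1.000e-03 -8.300e-02 -9.970e-01  1.031e+00]
 [ 0.000e+00  0.000e+00  0.000e+00  1.000e+00]]
ingot_a 0.83 [467. 237.] [ 0.393 -0.379  0.011]
ingot_a 0.82 [430. 268.] [ 0.326 -0.297  0.011]
ingot_a 0.78 [425. 217.] [ 0.437 -0.288  0.011]
ingot_a 0.61 [188. 222.] [0.421 0.239 0.011]
ingot_a 0.61 [378. 213.] [ 0.444 -0.182  0.011]
 tip ingot_a 0.89 [189. 219.] [0.427 0.24  0.   ]
 tip ingot_a 0.79 [426. 221.] [ 0.429 -0.291  0.   ]
 tip ingot_a 0.79 [466. 238.] [ 0.392 -0.381  0.   ]
 tip ingot_a 0.79 [376. 215.] [ 0.442 -0.18   0.   ]
 tip ingot_a 0.74 [427. 266.] [ 0.329 -0.293  0.   ]
balance 0.77 [233. 131.] [0.616 0.136 0.06 ]
 tip balance 0.78 [239. 134.] [0.623 0.133 0.   ]
solder_brick 0.86 [402. 121.] [ 0.649 -0.233  0.03 ]
 tip solder_brick 0.92 [401. 123.] [ 0.652 -0.237  0.   ]
```

View pics/top.png

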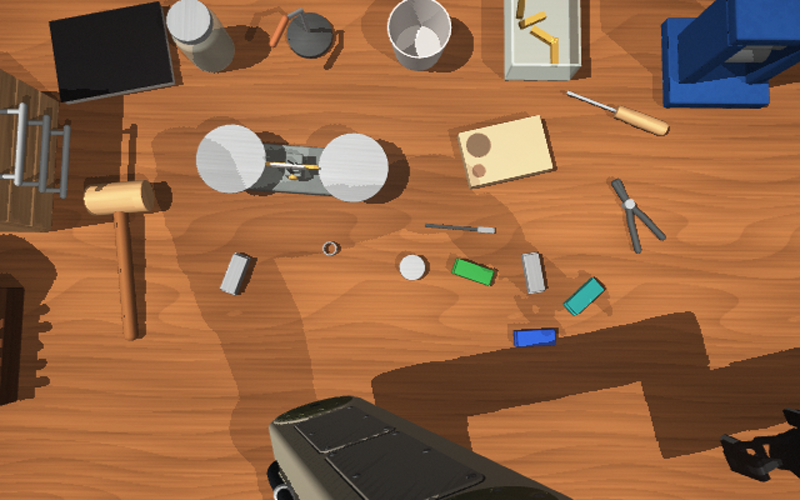

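The ingot candidates (full-picture pixels) are grey (189,219), grey (427,218), green (378,215), turquoise (467,237) and blue (428,270). The two grey ones match the description. The pans are near (185,126) and (282,134), and the brick is at (402,121).

Run:
```python
from h import *
p=read_camera("top"); c=p["color"]; hsv=cv2.cvtColor(c,cv2.COLOR_RGB2HSV)
def blob(seed,lo,hi,z,n,half=70):
    m=cv2.inRange(hsv,np.array(lo),np.array(hi)); m=cv2.morphologyEx(m,cv2.MORPH_OPEN,np.ones((3,3)))
    k,l,st,ce=cv2.connectedComponentsWithStats(m)
    ids=[i for i in range(1,k) if st[i,4]>60]; i=min(ids,key=lambda i:np.hypot(*(ce[i]-seed)))
    pts=np.argwhere(l==i)[:,::-1]; W=np.array([toworld(p,q,z)[:2] for q in pts])*1000
    r=cv2.minAreaRect(W.astype(np.float32)); b=cv2.boxPoints(r)
    e=[b[1]-b[0],b[2]-b[1]]; L=max(e,key=np.linalg.norm); a=np.degrees(np.arctan2(L[1],L[0]))
    print(n,st[i,4],"rect c",np.round(r[0],1),"size",np.round(r[1],1),"long ang",round(a%180,1),"mean",W.mean(0).round(1))
g=([0,0,120],[179,45,255])
blob((189,219),*g,.022,"ingL"); blob((427,218),*g,.022,"ingR")
blob((185,126),*g,.066,"panL"); blob((282,134),*g,.066,"panR")
blob((402,121),[15,20,150],[35,130,255],.03,"brick")
a=np.hstack([cv2.resize(c[y-30:y+30,x-40:x+40],None,fx=5,fy=5,interpolation=cv2.INTER_CUBIC) for x,y in ((189,219),(427,218))])
cv2.imwrite("pics/ing.png",a[:,:,::-1])
```

```text
ingL 365 rect c [427.3 239.9] size [26.6 66.8] long ang 160.9 mean [427.3 239.8]
ingR 435 rect c [ 435.1 -286.7] size [69.8 30.2] long ang 9.9 mean [ 434.7 -286.6]
panL 2393 rect c [623.5 237.8] size [117.2 117.5] long ang 136.6 mean [622.9 237.9]
panR 3097 rect c [615.   61.2] size [184.9 118.4] long ang 81.5 mean [607.9  48. ]
brick 2716 rect c [ 650.7 -236. ] size [ 99.4 153. ] long ang 103.5 mean [ 650.7 -241.3]
```

View pics/ing.png

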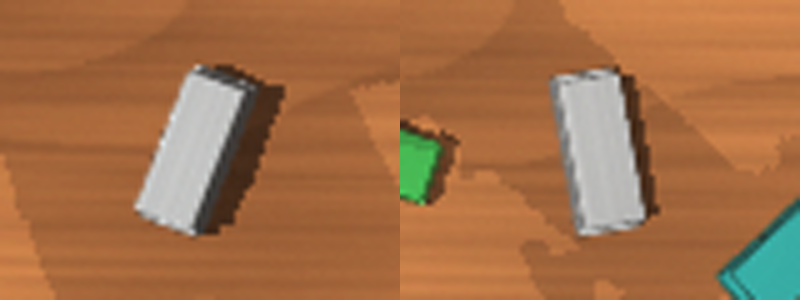

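The crop shows two plain bright-metal ingots; I'll take the right one first. I have pan centres at L (623,238) and R (610,28), which are 210 mm apart as specified. The brick is at (651,-236).

Emit:
{"method": "jog_arm", "body": {
  "moves": [
    {"slide":[290,-141,80],"angular":[0,0,12.7],"fingers":0.3},
    {"slide":[290,-141,80],"angular":[0,0,12.7],"fingers":0.3},
    {"slide":[290,-141,80],"angular":[0,0,12.7],"fingers":0.3},
    {"slide":[290,-141,80],"angular":[0,0,12.7],"fingers":0.3},
    {"slide":[290,-141,80],"angular":[0,0,12.7],"fingers":0.3},
    {"slide":[290,-141,80],"angular":[0,0,12.7],"fingers":0.3},
    {"slide":[290,-141,80],"angular":[0,0,12.7],"fingers":0.3},
    {"slide":[290,-141,80],"angular":[0,0,12.7],"fingers":0.3},
    {"slide":[290,-141,80],"angular":[0,0,12.7],"fingers":0.3},
    {"slide":[290,-141,80],"angular":[0,0,12.7],"fingers":0.3}
  ]
}}

```text
clock: 1.23
tcp_pos: [0.4351, -0.2874, 0.1397]
orientation: [-0.0, 0.996, 0.088, -0.001]
wrist_force: [-0.5, -0.6, -1.1]
finger_gap: 0.0598
grip_force: 0.0
```

```bash
cat >> h.py <<'E'
def pose():
    s=get_state(); q=s["orientation"]; M=R.from_quat([q[1],q[2],q[3],q[0]]).as_matrix()
    return s,M,np.degrees(np.arctan2(M[1,0],M[0,0]))
def go(x,y,z,yaw,n=""):
    s,M,y0=pose(); d=M.T@(np.array([x,y,z])-np.array(s["tcp_pos"])*1000)
    print(n,"slide",d.round(1),"angz",round(-((yaw-y0+180)%360-180),1))
def wristrect(z,seed,n,lo=(0,0,120),hi=(179,45,255)):
    s,M,y0=pose(); p=read_camera("wrist"); hsv=cv2.cvtColor(p["color"],cv2.COLOR_RGB2HSV)
    save(p,n); sp=topix(p,np.array(seed)/1000,s)
    m=cv2.morphologyEx(cv2.inRange(hsv,np.array(lo),np.array(hi)),cv2.MORPH_OPEN,np.ones((5,5)))
    k,l,st,ce=cv2.connectedComponentsWithStats(m); ids=[i for i in range(1,k) if st[i,4]>400]
    i=min(ids,key=lambda i:np.hypot(*(ce[i]-sp))); pts=np.argwhere(l==i)[:,::-1]
    W=np.array([toworld(p,q,z/1000,s)[:2] for q in pts])*1000; r=cv2.minAreaRect(W.astype(np.float32)); b=cv2.boxPoints(r)
    L=max([b[1]-b[0],b[2]-b[1]],key=np.linalg.norm)
    print("seed px",np.round(sp),"px",ce[i].round(),st[i],"c",np.round(r[0],1),"size",np.round(r[1],1),"ang",round(np.degrees(np.arctan2(L[1],L[0]))%180,1))
E
python3 - <<'E'
from h import *
s,M,y=pose(); print(s["clock"],s["tcp_pos"],y,s["finger_gap"],s["joint_pos"])
wristrect(22,(435.5,-287.5,22),"w1.png"); go(435.5,-287.5,13,9.9)
E
```

```text
1.2333 [ 0.43512376 -0.28740018  0.13974515] 10.13862838798147 0.05978606173278974 [-7.37582848e-01  2.50516085e-01 -2.40533030e-01  1.08098508e+00
 -2.65589339e-04  2.22705792e+00]
seed px [323. 196.] px [321. 193.] [ 305  157   33   74 2395] c [ 436.2 -286. ] size [64.7 27.2] ang 9.4
 slide [  1.2  -1.2 127.2] angz 0.1
```

View pics/w1.png

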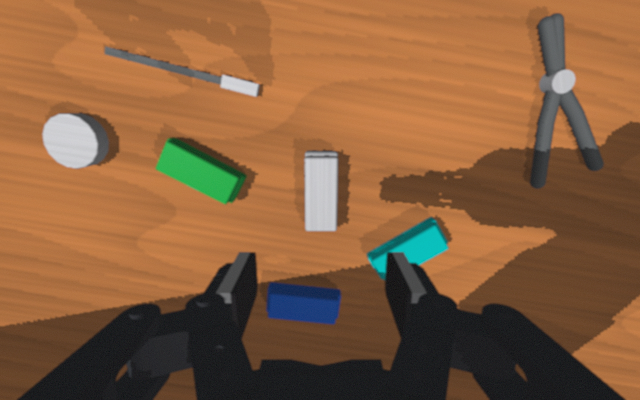

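The wrist view shows the grey ingot at (321,193), aligned with the fingers. Green and turquoise are clear of the path, so I'm descending to grasp.

Emit:
{"method": "jog_arm", "body": {
  "moves": [
    {"slide":[1,-0.7,40],"fingers":0.3},
    {"slide":[1,-0.7,80],"fingers":0.3},
    {"slide":[1,-0.7,110],"fingers":0.3},
    {"slide":[1,-0.7,127],"fingers":0.3},
    {"slide":[1,-0.7,127],"fingers":0.3},
    {"slide":[1,-0.7,127],"fingers":1},
    {"slide":[1,-0.7,127],"fingers":1},
    {"slide":[1,-0.7,127],"fingers":1},
    {"slide":[1,-0.7,127],"fingers":1},
    {"slide":[1,-0.7,127],"fingers":1}
  ],
  "squeeze": 70
}}

```text
schema error: expected keys fingers, slide, angular
```

Emit:
{"method": "jog_arm", "body": {
  "moves": [
    {"slide":[0,0,0],"fingers":1},
    {"slide":[0,0,0],"fingers":1},
    {"slide":[0,0,-40],"fingers":1},
    {"slide":[0,0,-80],"fingers":1},
    {"slide":[0,0,-120],"fingers":1},
    {"slide":[0,0,-140],"fingers":1},
    {"slide":[0,0,-140],"fingers":1},
    {"slide":[0,0,-140],"fingers":1}
  ]
}}

```text
schema error: expected keys fingers, slide, angular
```

Run:
```python
from h import *
s,M,y=pose(); print(s["clock"],s["tcp_pos"],y,s["finger_gap"],s["grip_force"],s["wrist_force"])
go(610,28,153,60)
```

```text
1.2833 [ 0.43464066 -0.28889371  0.14023074] 9.99842987547707 0.059697703104912236 0.0 [ 0.47685072 -0.23460308  0.02695404]
 slide [ 227.7 -281.6  -12.9] angz -50.0
```

Emit:
{"method": "jog_arm", "body": {
  "moves": [
    {"slide":[1,-0.7,40],"angular":[0,0,0],"fingers":0.3},
    {"slide":[1,-0.7,80],"angular":[0,0,0],"fingers":0.3},
    {"slide":[1,-0.7,110],"angular":[0,0,0],"fingers":0.3},
    {"slide":[1,-0.7,127],"angular":[0,0,0],"fingers":0.3},
    {"slide":[1,-0.7,127],"angular":[0,0,0],"fingers":0.3},
    {"slide":[1,-0.7,127],"angular":[0,0,0],"fingers":1},
    {"slide":[1,-0.7,127],"angular":[0,0,0],"fingers":1},
    {"slide":[1,-0.7,127],"angular":[0,0,0],"fingers":1},
    {"slide":[1,-0.7,127],"angular":[0,0,0],"fingers":1},
    {"slide":[1,-0.7,127],"angular":[0,0,0],"fingers":1}
  ],
  "squeeze": 70
}}

```text
clock: 2.12
tcp_pos: [0.436, -0.2896, 0.0147]
orientation: [0.001, 0.996, 0.086, 0.001]
wrist_force: [0.2, -0.2, 0.0]
finger_gap: 0.0006
grip_force: 0.0
```

Emit:
{"method": "jog_arm", "body": {
  "moves": [
    {"slide":[0,0,0],"angular":[0,0,0],"fingers":1},
    {"slide":[0,0,0],"angular":[0,0,0],"fingers":1},
    {"slide":[0,0,-40],"angular":[0,0,0],"fingers":1},
    {"slide":[0,0,-80],"angular":[0,0,0],"fingers":1},
    {"slide":[0,0,-120],"angular":[0,0,0],"fingers":1},
    {"slide":[0,0,-140],"angular":[0,0,0],"fingers":1},
    {"slide":[0,0,-140],"angular":[0,0,0],"fingers":1},
    {"slide":[0,0,-140],"angular":[0,0,0],"fingers":1}
  ]
}}

```text
clock: 2.78
tcp_pos: [0.4361, -0.2894, 0.1549]
orientation: [0.001, 0.996, 0.086, 0.001]
wrist_force: [0.2, -0.1, -0.7]
finger_gap: 0.0004
grip_force: 0.0
```

Run:
```python
from h import *
s,M,y=pose(); print(s["clock"],s["tcp_pos"],y,s["finger_gap"],s["grip_force"],s["wrist_force"])
go(610,28,153,60)
```

```text
2.7833 [ 0.43611344 -0.2893593   0.15485896] 9.878278614077184 0.00040722666094304233 0.0 [ 0.17304438 -0.10962988 -0.65484374]
 slide [ 225.7 -282.8    1.5] angz -50.1
```

The fingers shut on nothing, so I need to look.

Run:
```python
from h import *
wristrect(22,(436,-286.5,22),"w2.png")
p=read_camera("top")
for d in look_for("ingot_a",p): print(round(d["p"],2),np.round(d["point"]),toworld(p,d["point"],.022).round(4))
```

```text
seed px [319. 192.] px [318. 190.] [ 302  151   32   75 2214] c [ 438.2 -285.4] size [68.2 27.7] ang 10.0
0.92 [425. 269.] [ 0.3239 -0.2839  0.022 ]
0.81 [378. 213.] [ 0.4452 -0.18    0.022 ]
0.79 [423. 215.] [ 0.4407 -0.2795  0.022 ]
0.73 [186. 221.] [0.423  0.2409 0.022 ]
0.6 [463. 242.] [ 0.3827 -0.3663  0.022 ]
0.39 [233. 129.] [0.6285 0.1423 0.022 ]
```

View pics/w2.png

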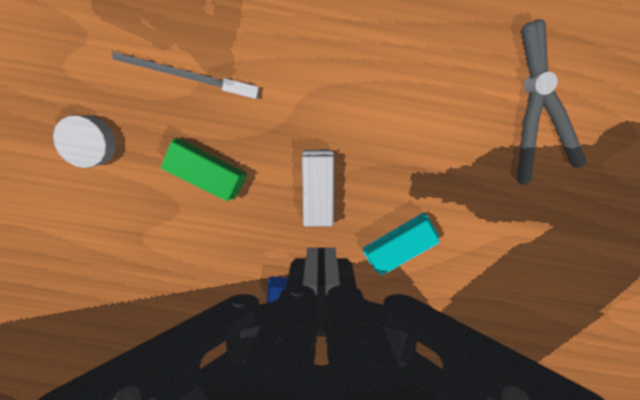

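Run:
```python
from h import *
s,M,y=pose(); p=read_camera("wrist"); np.set_printoptions(suppress=True,precision=4); print(np.array(p["tool_from_camera"]),M,s["joint_pos"])
for z in (-8,0,11): print(z,np.round(topix(p,np.array(s["tcp_pos"])+M@[0,0,z/1000],s)))
t=read_camera("top"); c=read_camera("scene"); 
P=np.array(s["tcp_pos"])
for n,q in (("top",t),("scene",c)): print(n,np.round(topix(q,P)),np.round(topix(q,np.array([P[0],P[1],.022]))), np.round(topix(q,[.436,-.2865,.022])))
a=np.hstack([cv2.resize(t["color"][130:270,330:530],(400,280)),cv2.resize(c["color"],(448,280))[:,:400]])
save(c,"scene1.png",sc=1.25); cv2.imwrite("pics/t2.png",cv2.resize(t["color"][100:300,300:560,::-1],(780,600)))
```

```text
[[ 0.0001 -0.9585 -0.2851  0.073 ]
 [ 1.      0.0003 -0.0006 -0.001 ]
 [ 0.0007 -0.2851  0.9585 -0.1526]
 [ 0.      0.      0.      1.    ]] [[ 0.9852  0.1714 -0.0021]
 [ 0.1714 -0.9852  0.0018]
 [-0.0018 -0.0021 -1.    ]] [-0.7394  0.2432 -0.2194  1.1109 -0.0001  2.23  ]
-8 [323. 264.]
0 [323. 256.]
11 [323. 248.]
top [442. 216.] [427. 218.] [426. 217.]
scene [225. 123.] [233. 163.] [233. 163.]
```

View pics/scene1.png

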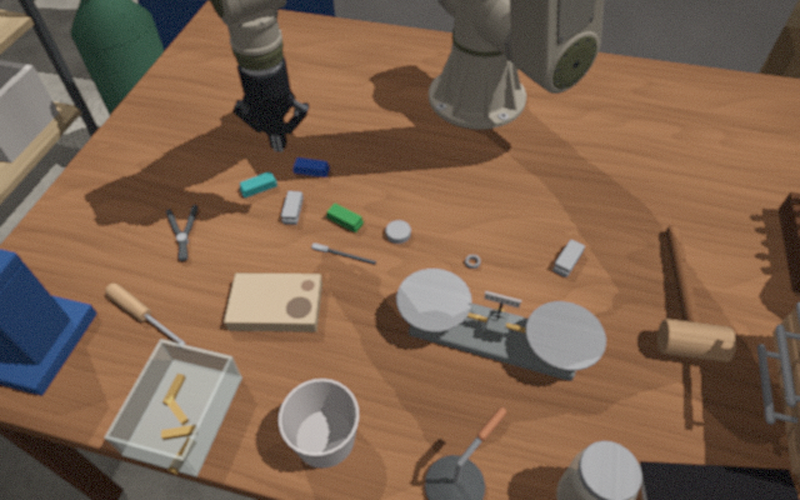

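View pics/t2.png

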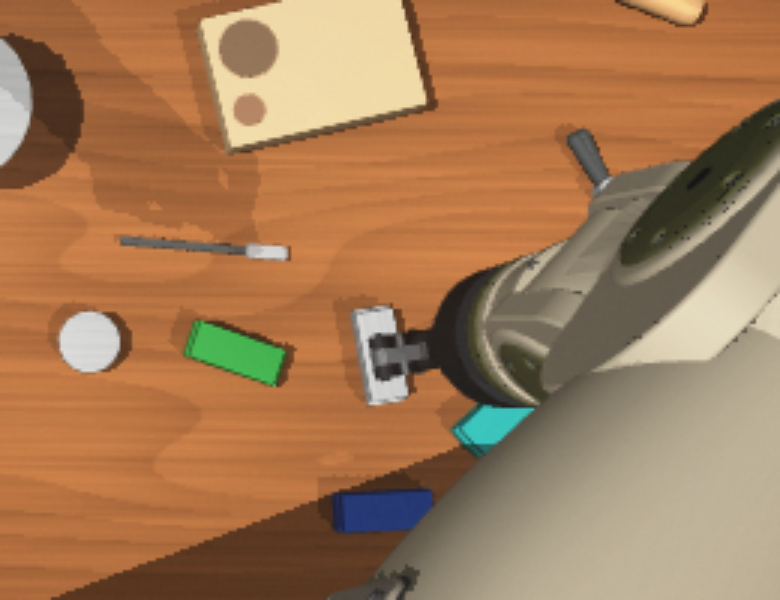

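Run:
```python
from h import *
s,M,y=pose(); P=np.array(s["tcp_pos"]); print(P,s["clock"],s["finger_gap"])
t=read_camera("top"); c=read_camera("scene"); w=read_camera("wrist")
for n,q in (("top",t),("scene",c)):
    print(n,{z:np.round(topix(q,P+[0,0,z/1000]),1).tolist() for z in (-11,0,60,150)})
def ray(p,uv):
    f,cx,cy=K(p); T=wfc(p,s); d=T[:3,:3]@np.array([(uv[0]-cx)/f,(uv[1]-cy)/f,1]); return T[:3,3],d/np.linalg.norm(d)
def tri(rs):
    A=np.zeros((3,3));b=np.zeros(3)
    for o,d in rs: Q=np.eye(3)-np.outer(d,d);A+=Q;b+=Q@o
    X=np.linalg.solve(A,b); return X.round(4),[np.linalg.norm((np.eye(3)-np.outer(d,d))@(X-o)).round(4) for o,d in rs]
for uv in ((424,217),(433,217),(441,217)): print(uv,tri([ray(t,uv),ray(c,(222,118))]))
print("ingot tri", [tri([ray(t,look["point"]),ray(c,(233,166))]) for look in look_for("ingot_a",t)[:4]])
a=cv2.resize(c["color"][60:200,160:300],(560,560),interpolation=cv2.INTER_CUBIC)
cv2.imwrite("pics/s2.png",a[:,:,::-1])
```

```text
[ 0.4344208  -0.28798699  0.15176273] 3.0833 -7.704874564805457e-05
top {-11: [441.0, 216.0], 0: [442.5, 215.8], 60: [451.5, 214.4], 150: [467.7, 212.0]}
scene {-11: [225.4, 126.7], 0: [224.6, 123.0], 60: [220.1, 101.9], 150: [212.5, 66.2]}
(424, 217) (array([ 0.4373, -0.268 ,  0.1703]), [np.float64(0.0201), np.float64(0.0201)])
(433, 217) (array([ 0.4349, -0.2781,  0.1668]), [np.float64(0.0122), np.float64(0.0122)])
(441, 217) (array([ 0.433 , -0.2869,  0.1644]), [np.float64(0.0052), np.float64(0.0052)])
ingot tri [(array([ 0.5445, -0.0105,  0.3386]), [np.float64(0.1963), np.float64(0.1963)]), (array([ 0.3176, -0.3386, -0.1301]), [np.float64(0.0162), np.float64(0.0162)]), (array([ 0.4366, -0.2835,  0.0135]), [np.float64(0.0048), np.float64(0.0048)]), (array([ 0.3717, -0.358 , -0.0646]), [np.float64(0.031), np.float64(0.031)])]
```

View pics/s2.png

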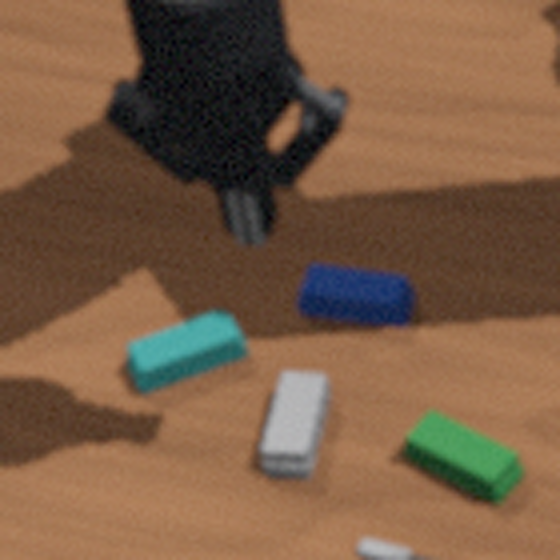

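The scene crop shows the shut fingertips at about pixel (222,120), but they should be at (225,127). The tips therefore stand about 17 mm higher than reported, which means they closed just above the ingot. I'll go lower in steps and watch the force.

Emit:
{"method": "jog_arm", "body": {
  "moves": [
    {"slide":[1.5,-1.5,40],"angular":[0,0,0],"fingers":0.3},
    {"slide":[1.5,-1.5,80],"angular":[0,0,0],"fingers":0.3},
    {"slide":[1.5,-1.5,100],"angular":[0,0,0],"fingers":0.3},
    {"slide":[1.5,-1.5,120],"angular":[0,0,0],"fingers":0.3},
    {"slide":[1.5,-1.5,130],"angular":[0,0,0],"fingers":0.3},
    {"slide":[1.5,-1.5,140],"angular":[0,0,0],"fingers":0.3},
    {"slide":[1.5,-1.5,145],"angular":[0,0,0],"fingers":0.3},
    {"slide":[1.5,-1.5,150],"angular":[0,0,0],"fingers":0.3},
    {"slide":[1.5,-1.5,150],"angular":[0,0,0],"fingers":0.3}
  ],
  "squeeze": 70
}}

```text
clock: 4.03
tcp_pos: [0.4366, -0.2871, 0.0032]
orientation: [0.0, 0.996, 0.086, 0.0]
wrist_force: [-0.4, 0.4, -0.3]
finger_gap: 0.0594
grip_force: 0.0
```

Run:
```python
from h import *
s,M,y=pose(); print(s["tcp_pos"],s["wrist_force"])
c=read_camera("scene"); w=read_camera("wrist")
a=cv2.resize(c["color"][90:210,170:290],(500,500),interpolation=cv2.INTER_CUBIC)
b=cv2.resize(w["color"][120:345,160:480],None,fx=0.9,fy=500/225,interpolation=cv2.INTER_CUBIC)
cv2.imwrite("pics/s3.png",np.hstack([a,b])[:,:,::-1])
```

```text
[ 0.43658427 -0.28711725  0.00319157] [-0.43401788  0.40309236 -0.34677883]
```

View pics/s3.png

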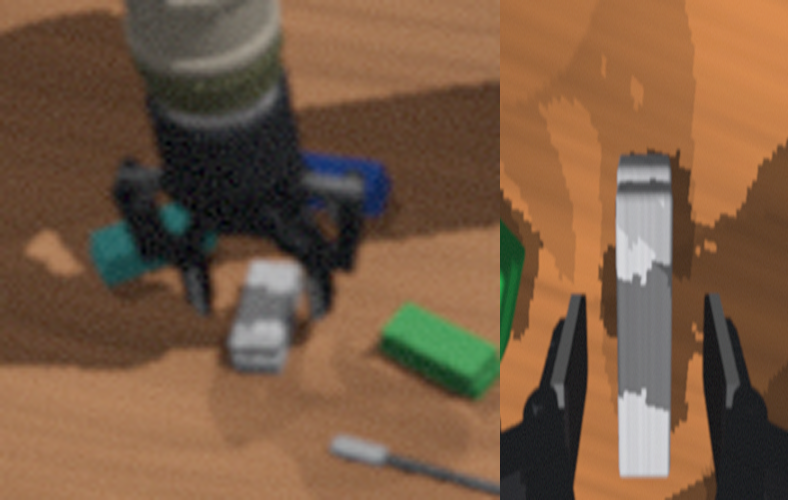

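The fingers straddle the ingot centrally. I'll go 5 mm lower and close.

Emit:
{"method": "jog_arm", "body": {
  "moves": [
    {"slide":[0,0,3],"angular":[0,0,0],"fingers":0.3},
    {"slide":[0,0,5],"angular":[0,0,0],"fingers":0.3},
    {"slide":[0,0,5],"angular":[0,0,0],"fingers":0.6},
    {"slide":[0,0,5],"angular":[0,0,0],"fingers":1},
    {"slide":[0,0,5],"angular":[0,0,0],"fingers":1},
    {"slide":[0,0,5],"angular":[0,0,0],"fingers":1},
    {"slide":[0,0,5],"angular":[0,0,0],"fingers":1},
    {"slide":[0,0,5],"angular":[0,0,0],"fingers":1}
  ],
  "squeeze": 70
}}

```text
clock: 4.8
tcp_pos: [0.4366, -0.287, -0.0012]
orientation: [0.0, 0.996, 0.086, 0.0]
wrist_force: [-0.9, 1.4, 5.0]
finger_gap: 0.0264
grip_force: 69.9
```

Emit:
{"method": "jog_arm", "body": {
  "moves": [
    {"slide":[0,0,-30],"angular":[0,0,0],"fingers":1},
    {"slide":[0,0,-70],"angular":[0,0,0],"fingers":1},
    {"slide":[0,0,-110],"angular":[0,0,0],"fingers":1},
    {"slide":[0,0,-145],"angular":[0,0,0],"fingers":1},
    {"slide":[0,0,-145],"angular":[0,0,0],"fingers":1},
    {"slide":[0,0,-145],"angular":[0,0,0],"fingers":1}
  ]
}}

```text
clock: 5.3
tcp_pos: [0.4376, -0.288, 0.145]
orientation: [0.002, 0.996, 0.086, 0.001]
wrist_force: [0.6, -0.4, -4.4]
finger_gap: 0.026
grip_force: 70.4
```

Run:
```python
from h import *
s,M,y=pose(); print(s["clock"],s["tcp_pos"],y,s["finger_gap"],s["grip_force"],s["wrist_force"])
go(610,28,150,60)
```

```text
5.3 [ 0.4375976  -0.28802601  0.14498082] 9.867319846877058 0.025993479578750343 70.39980411529541 [ 0.5686669  -0.44334372 -4.35486287]
 slide [ 224.  -281.8   -5.4] angz -50.1
```

Emit:
{"method": "jog_arm", "body": {
  "moves": [
    {"slide":[224,-282,-5],"angular":[0,0,-50],"fingers":1},
    {"slide":[224,-282,-5],"angular":[0,0,-50],"fingers":1},
    {"slide":[224,-282,-5],"angular":[0,0,-50],"fingers":1},
    {"slide":[224,-282,-5],"angular":[0,0,-50],"fingers":1},
    {"slide":[224,-282,-5],"angular":[0,0,-50],"fingers":1},
    {"slide":[224,-282,-5],"angular":[0,0,-50],"fingers":1},
    {"slide":[224,-282,-5],"angular":[0,0,-50],"fingers":1},
    {"slide":[224,-282,-5],"angular":[0,0,-50],"fingers":1},
    {"slide":[224,-282,-5],"angular":[0,0,-50],"fingers":1},
    {"slide":[224,-282,-5],"angular":[0,0,-50],"fingers":1}
  ]
}}

```text
clock: 6.13
tcp_pos: [0.6093, 0.0345, 0.1447]
orientation: [-0.002, 0.865, 0.502, -0.001]
wrist_force: [0.3, -0.4, -2.7]
finger_gap: 0.0259
grip_force: 70.4
```

Emit:
{"method": "jog_arm", "body": {
  "moves": [
    {"slide":[0,0,0],"angular":[0,0,0],"fingers":1},
    {"slide":[0,0,0],"angular":[0,0,0],"fingers":1}
  ]
}}

```text
clock: 6.3
tcp_pos: [0.6071, 0.0292, 0.1456]
orientation: [-0.001, 0.867, 0.499, -0.002]
wrist_force: [0.1, -0.9, -3.4]
finger_gap: 0.0256
grip_force: 70.4
```

Run:
```python
from h import *
s,M,y=pose(); print(s["clock"],s["tcp_pos"],y,s["wrist_force"])
go(610,28,60,60)
c=read_camera("scene"); w=read_camera("wrist")
P=np.array(s["tcp_pos"]); print("scene bottom of ingot pred",np.round(topix(c,P)),"pan centre",np.round(topix(c,[.61,.028,.066])))
a=cv2.resize(c["color"][140:300,280:500],(400,290),interpolation=cv2.INTER_CUBIC)
b=cv2.resize(w["color"],(400,250)); b=cv2.copyMakeBorder(b,0,40,0,0,cv2.BORDER_CONSTANT)
cv2.imwrite("pics/s4.png",np.hstack([a,b])[:,:,::-1])
```

```text
6.3 [0.6070548  0.0292428  0.14558973] 59.886916026653196 [ 0.10036985 -0.87770394 -3.4321857 ]
 slide [ 0.6  3.5 85.6] angz -0.1
scene bottom of ingot pred [349. 214.] pan centre [346. 239.]
```

View pics/s4.png

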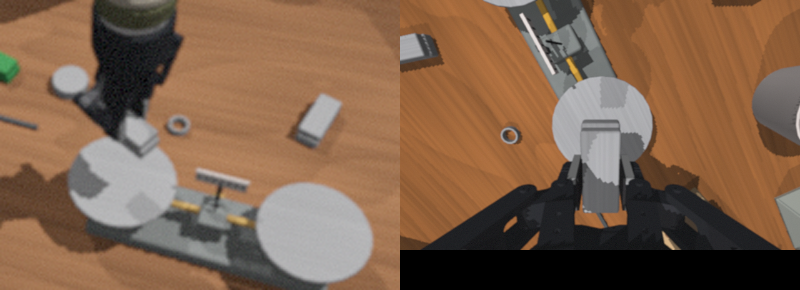

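The ingot is held level above the right pan. The scene crop puts the pan centre at (122,182), as predicted. Descending.

Emit:
{"method": "jog_arm", "body": {
  "moves": [
    {"slide":[0.5,2,30],"angular":[0,0,0],"fingers":1},
    {"slide":[0.5,2,55],"angular":[0,0,0],"fingers":1},
    {"slide":[0.5,2,68],"angular":[0,0,0],"fingers":1},
    {"slide":[0.5,2,75],"angular":[0,0,0],"fingers":1},
    {"slide":[0.5,2,79],"angular":[0,0,0],"fingers":1},
    {"slide":[0.5,2,82],"angular":[0,0,0],"fingers":1},
    {"slide":[0.5,2,82],"angular":[0,0,0],"fingers":1}
  ]
}}

```text
clock: 6.98
tcp_pos: [0.6111, 0.0281, 0.0666]
orientation: [0.0, 0.867, 0.499, 0.0]
wrist_force: [-0.3, 0.6, -2.4]
finger_gap: 0.0261
grip_force: 70.3
```

Emit:
{"method": "jog_arm", "body": {
  "moves": [
    {"slide":[0,0,2],"angular":[0,0,0],"fingers":1},
    {"slide":[0,0,4],"angular":[0,0,0],"fingers":1},
    {"slide":[0,0,6],"angular":[0,0,0],"fingers":1},
    {"slide":[0,0,6],"angular":[0,0,0],"fingers":1}
  ]
}}

```text
clock: 7.32
tcp_pos: [0.6109, 0.0287, 0.0603]
orientation: [0.0, 0.867, 0.499, 0.0]
wrist_force: [0.5, -0.2, -2.8]
finger_gap: 0.0263
grip_force: 70.5
```

Emit:
{"method": "jog_arm", "body": {
  "moves": [
    {"slide":[0,0,1],"angular":[0,0,0],"fingers":1},
    {"slide":[0,0,2],"angular":[0,0,0],"fingers":1},
    {"slide":[0,0,2],"angular":[0,0,0],"fingers":1}
  ]
}}

```text
clock: 7.57
tcp_pos: [0.6107, 0.0287, 0.0581]
orientation: [-0.0, 0.867, 0.499, -0.0]
wrist_force: [-1.2, -0.2, -3.4]
finger_gap: 0.0261
grip_force: 70.5
```

Emit:
{"method": "jog_arm", "body": {
  "moves": [
    {"slide":[0,0,1],"angular":[0,0,0],"fingers":1},
    {"slide":[0,0,2],"angular":[0,0,0],"fingers":1},
    {"slide":[0,0,3],"angular":[0,0,0],"fingers":1},
    {"slide":[0,0,3],"angular":[0,0,0],"fingers":1}
  ]
}}

```text
clock: 7.9
tcp_pos: [0.6106, 0.0287, 0.055]
orientation: [-0.0, 0.867, 0.499, -0.0]
wrist_force: [1.1, -0.0, -3.2]
finger_gap: 0.0257
grip_force: 70.5
```

Run:
```python
from h import *
c=read_camera("scene"); s=get_state(); print(s["tcp_pos"],s["wrist_force"])
cv2.imwrite("pics/s5.png",cv2.resize(c["color"][170:300,290:490],(800,520),interpolation=cv2.INTER_CUBIC)[:,:,::-1])
```

```text
[0.61066711 0.0286679  0.05511253] [-0.02651604  0.06609667 -3.43084587]
```

View pics/s5.png

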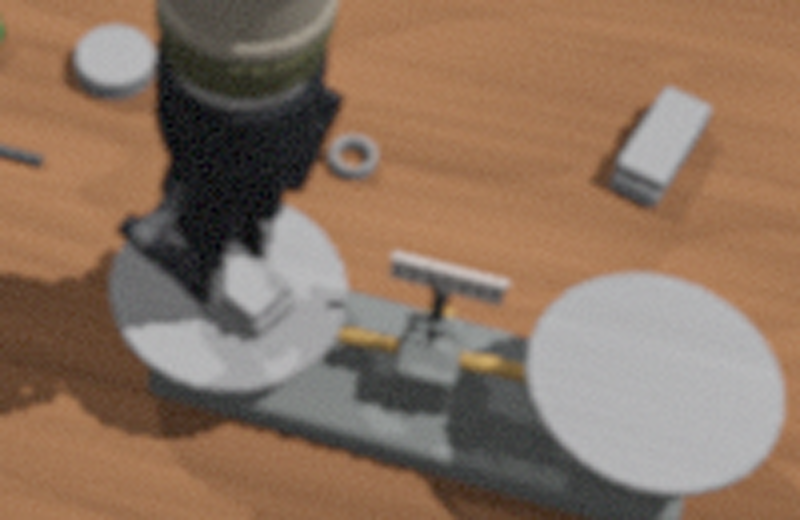

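The ingot sits over the middle of the near pan and that pan looks partly down. I'll keep lowering until the force shows support.

Emit:
{"method": "jog_arm", "body": {
  "moves": [
    {"slide":[0,0,1],"angular":[0,0,0],"fingers":1},
    {"slide":[0,0,2],"angular":[0,0,0],"fingers":1},
    {"slide":[0,0,2],"angular":[0,0,0],"fingers":1}
  ]
}}

```text
clock: 8.2
tcp_pos: [0.6109, 0.0286, 0.0548]
orientation: [0.0, 0.867, 0.499, 0.0]
wrist_force: [-3.2, 0.7, 6.5]
finger_gap: 0.026
grip_force: 71.5
```

Emit:
{"method": "jog_arm", "body": {
  "moves": [
    {"slide":[0,0,1],"angular":[0,0,0],"fingers":1},
    {"slide":[0,0,2],"angular":[0,0,0],"fingers":1},
    {"slide":[0,0,2],"angular":[0,0,0],"fingers":1}
  ]
}}

```text
clock: 8.45
tcp_pos: [0.6109, 0.0286, 0.0547]
orientation: [0.001, 0.867, 0.499, 0.001]
wrist_force: [-7.6, 0.4, 18.2]
finger_gap: 0.0262
grip_force: 72.9
```

It bottomed at reported z 54.8, which matches a pan height of 56. I'll relieve the push and release.

Emit:
{"method": "jog_arm", "body": {
  "moves": [
    {"slide":[0,0,-3],"angular":[0,0,0],"fingers":1},
    {"slide":[0,0,-3],"angular":[0,0,0],"fingers":1},
    {"slide":[0,0,-3],"angular":[0,0,0],"fingers":0.4},
    {"slide":[0,0,-3],"angular":[0,0,0],"fingers":0.3},
    {"slide":[0,0,-3],"angular":[0,0,0],"fingers":0.3},
    {"slide":[0,0,-3],"angular":[0,0,0],"fingers":0.3}
  ]
}}

```text
clock: 8.95
tcp_pos: [0.6109, 0.0286, 0.0541]
orientation: [0.0, 0.867, 0.499, -0.0]
wrist_force: [-0.2, -0.2, 0.4]
finger_gap: 0.06
grip_force: 0.0
```

Emit:
{"method": "jog_arm", "body": {
  "moves": [
    {"slide":[0,0,-15],"angular":[0,0,0],"fingers":0.3},
    {"slide":[0,0,-50],"angular":[0,0,0],"fingers":0.3},
    {"slide":[0,0,-90],"angular":[0,0,0],"fingers":0.3},
    {"slide":[0,0,-90],"angular":[0,0,0],"fingers":0.3},
    {"slide":[0,0,-90],"angular":[0,0,0],"fingers":0.3}
  ]
}}

```text
clock: 9.37
tcp_pos: [0.6132, 0.0285, 0.1474]
orientation: [0.002, 0.867, 0.499, 0.003]
wrist_force: [0.7, -0.7, -0.3]
finger_gap: 0.06
grip_force: 0.0
```

Run:
```python
from h import *
s,M,y=pose(); print(s["clock"],s["tcp_pos"],y,s["wrist_force"],s["finger_gap"])
go(427.3,239.9,140,160.9)
```

```text
9.3667 [0.61319957 0.02846642 0.14740935] 59.86464385805647 [ 0.69120329 -0.65228948 -0.32526322] 0.059971862293605675
 slide [  89.5 -267.     6.1] angz -101.0
```

Emit:
{"method": "jog_arm", "body": {
  "moves": [
    {"slide":[89,-267,0],"angular":[0,0,-70],"fingers":0.3},
    {"slide":[89,-267,0],"angular":[0,0,-70],"fingers":0.3},
    {"slide":[89,-267,0],"angular":[0,0,-70],"fingers":0.3},
    {"slide":[89,-267,0],"angular":[0,0,-70],"fingers":0.3},
    {"slide":[89,-267,0],"angular":[0,0,-70],"fingers":0.3},
    {"slide":[89,-267,0],"angular":[0,0,-70],"fingers":0.3},
    {"slide":[89,-267,0],"angular":[0,0,-70],"fingers":0.3},
    {"slide":[89,-267,0],"angular":[0,0,-70],"fingers":0.3},
    {"slide":[89,-267,0],"angular":[0,0,-70],"fingers":0.3},
    {"slide":[89,-267,0],"angular":[0,0,-70],"fingers":0.3}
  ]
}}

```text
clock: 10.2
tcp_pos: [0.423, 0.2402, 0.143]
orientation: [-0.001, 0.42, 0.907, -0.001]
wrist_force: [-0.2, 0.4, 0.5]
finger_gap: 0.0596
grip_force: 0.0
```

Emit:
{"method": "jog_arm", "body": {
  "moves": [
    {"slide":[0,0,0],"angular":[0,0,-31],"fingers":0.3},
    {"slide":[0,0,0],"angular":[0,0,-31],"fingers":0.3},
    {"slide":[0,0,0],"angular":[0,0,-31],"fingers":0.3},
    {"slide":[0,0,0],"angular":[0,0,-31],"fingers":0.3},
    {"slide":[0,0,0],"angular":[0,0,-31],"fingers":0.3},
    {"slide":[0,0,0],"angular":[0,0,-31],"fingers":0.3},
    {"slide":[0,0,0],"angular":[0,0,-31],"fingers":0.3}
  ]
}}

```text
clock: 10.78
tcp_pos: [0.4239, 0.2394, 0.1432]
orientation: [-0.001, 0.167, 0.986, -0.0]
wrist_force: [-0.3, 0.5, 0.5]
finger_gap: 0.06
grip_force: 0.0
```

Run:
```python
from h import *
s,M,y=pose(); print(s["clock"],s["tcp_pos"],y,s["joint_pos"][5])
wristrect(22,(427.3,239.9,22),"w3.png"); go(427.3,239.9,-1,160.9)
s,M,y=pose();print(s["tcp_pos"],y)
```

```text
10.7833 [0.42388562 0.23944395 0.14318879] 160.7751414566993 0.6846930511527356
seed px [321. 199.] px [325. 193.] [ 309  155   33   78 2502] c [425.1 243.8] size [27.6 68.7] ang 160.6
 slide [ -3.1   1.6 144.4] angz -0.1
[0.42402827 0.2394755  0.14340563] 160.77876824377094
```

Emit:
{"method": "jog_arm", "body": {
  "moves": [
    {"slide":[-2,2.7,40],"angular":[0,0,0],"fingers":0.3},
    {"slide":[-2,2.7,80],"angular":[0,0,0],"fingers":0.3},
    {"slide":[-2,2.7,110],"angular":[0,0,0],"fingers":0.3},
    {"slide":[-2,2.7,125],"angular":[0,0,0],"fingers":0.3},
    {"slide":[-2,2.7,135],"angular":[0,0,0],"fingers":0.3},
    {"slide":[-2,2.7,140],"angular":[0,0,0],"fingers":0.3},
    {"slide":[-2,2.7,143],"angular":[0,0,0],"fingers":0.3},
    {"slide":[-2,2.7,143],"angular":[0,0,0],"fingers":0.3}
  ]
}}

```text
clock: 11.5
tcp_pos: [0.4279, 0.2418, 0.0016]
orientation: [0.0, 0.166, 0.986, 0.0]
wrist_force: [-0.3, 0.1, -0.6]
finger_gap: 0.0593
grip_force: 0.0
```

Emit:
{"method": "jog_arm", "body": {
  "moves": [
    {"slide":[0,0,1],"angular":[0,0,0],"fingers":0.5},
    {"slide":[0,0,1],"angular":[0,0,0],"fingers":1},
    {"slide":[0,0,1],"angular":[0,0,0],"fingers":1},
    {"slide":[0,0,1],"angular":[0,0,0],"fingers":1},
    {"slide":[0,0,1],"angular":[0,0,0],"fingers":1},
    {"slide":[0,0,1],"angular":[0,0,0],"fingers":1}
  ]
}}

```text
clock: 12.0
tcp_pos: [0.4283, 0.2419, 0.0016]
orientation: [0.001, 0.166, 0.986, 0.0]
wrist_force: [-0.4, -0.7, 5.9]
finger_gap: 0.026
grip_force: 69.2
```

Emit:
{"method": "jog_arm", "body": {
  "moves": [
    {"slide":[0,0,-30],"angular":[0,0,0],"fingers":1},
    {"slide":[0,0,-70],"angular":[0,0,0],"fingers":1},
    {"slide":[0,0,-110],"angular":[0,0,0],"fingers":1},
    {"slide":[0,0,-150],"angular":[0,0,0],"fingers":1},
    {"slide":[0,0,-150],"angular":[0,0,0],"fingers":1},
    {"slide":[0,0,-150],"angular":[0,0,0],"fingers":1}
  ]
}}

```text
clock: 12.5
tcp_pos: [0.4294, 0.2424, 0.1531]
orientation: [0.003, 0.166, 0.986, 0.002]
wrist_force: [-0.5, 0.9, -3.7]
finger_gap: 0.0258
grip_force: 70.4
```

Run:
```python
from h import *
s,M,y=pose(); print(s["clock"],s["tcp_pos"],y,s["grip_force"],s["wrist_force"])
go(623.5,237.8,150,160.8)
```

```text
12.5 [0.42936256 0.24235475 0.15314082] 160.862014060742 70.40672421455383 [-0.52790507  0.85806628 -3.74018091]
 slide [-184.9   59.3    4.3] angz 0.1
```

Emit:
{"method": "jog_arm", "body": {
  "moves": [
    {"slide":[-185,59,0],"angular":[0,0,0],"fingers":1},
    {"slide":[-185,59,0],"angular":[0,0,0],"fingers":1},
    {"slide":[-185,59,0],"angular":[0,0,0],"fingers":1},
    {"slide":[-185,59,0],"angular":[0,0,0],"fingers":1},
    {"slide":[-185,59,0],"angular":[0,0,0],"fingers":1},
    {"slide":[-185,59,0],"angular":[0,0,0],"fingers":1},
    {"slide":[-185,59,0],"angular":[0,0,0],"fingers":1},
    {"slide":[-185,59,0],"angular":[0,0,0],"fingers":1},
    {"slide":[-185,59,0],"angular":[0,0,0],"fingers":1}
  ]
}}

```text
clock: 13.25
tcp_pos: [0.6195, 0.2366, 0.149]
orientation: [-0.001, 0.166, 0.986, -0.001]
wrist_force: [0.3, -0.2, -3.0]
finger_gap: 0.0258
grip_force: 70.4
```

Run:
```python
from h import *
F=[]
for i in range(6): read_camera("scene"); s=get_state(); F.append(s["wrist_force"][2])
s,M,y=pose(); print(s["clock"],s["tcp_pos"],y,np.round(F,1),np.mean(F))
go(623.5,237.8,80,160.8)
```

```text
13.55 [0.62101377 0.23692745 0.15087166] 160.8910554442445 [-1.5 -2.1 -3.1 -2.1 -1.8 -2.8] -2.2443603326853374
 slide [-2.   1.6 70.9] angz 0.1
```

Emit:
{"method": "jog_arm", "body": {
  "moves": [
    {"slide":[-2,1.5,30],"angular":[0,0,0],"fingers":1},
    {"slide":[-2,1.5,52],"angular":[0,0,0],"fingers":1},
    {"slide":[-2,1.5,62],"angular":[0,0,0],"fingers":1},
    {"slide":[-2,1.5,68],"angular":[0,0,0],"fingers":1},
    {"slide":[-2,1.5,71],"angular":[0,0,0],"fingers":1},
    {"slide":[-2,1.5,72],"angular":[0,0,0],"fingers":1},
    {"slide":[-2,1.5,72],"angular":[0,0,0],"fingers":1}
  ]
}}

```text
clock: 14.13
tcp_pos: [0.6245, 0.2376, 0.0793]
orientation: [0.001, 0.166, 0.986, 0.0]
wrist_force: [-0.5, -0.3, -2.9]
finger_gap: 0.0261
grip_force: 70.3
```

Emit:
{"method": "jog_arm", "body": {
  "moves": [
    {"slide":[0,0,1],"angular":[0,0,0],"fingers":1},
    {"slide":[0,0,2],"angular":[0,0,0],"fingers":1},
    {"slide":[0,0,2],"angular":[0,0,0],"fingers":1}
  ]
}}

```text
clock: 14.38
tcp_pos: [0.6247, 0.2376, 0.0774]
orientation: [0.001, 0.166, 0.986, 0.0]
wrist_force: [0.5, 0.1, -0.7]
finger_gap: 0.0256
grip_force: 70.7
```

Contact is starting. I'll go 1 mm more, then release, rise and move aside.

Emit:
{"method": "jog_arm", "body": {
  "moves": [
    {"slide":[0,0,0.7],"angular":[0,0,0],"fingers":1},
    {"slide":[0,0,0.7],"angular":[0,0,0],"fingers":1},
    {"slide":[0,0,0.7],"angular":[0,0,0],"fingers":0.4},
    {"slide":[0,0,0.7],"angular":[0,0,0],"fingers":0.25},
    {"slide":[0,0,0.7],"angular":[0,0,0],"fingers":0.25},
    {"slide":[0,0,0.7],"angular":[0,0,0],"fingers":0.25},
    {"slide":[0,0,0.7],"angular":[0,0,0],"fingers":0.25},
    {"slide":[0,0,-15],"angular":[0,0,0],"fingers":0.25},
    {"slide":[0,0,-45],"angular":[0,0,0],"fingers":0.25},
    {"slide":[0,0,-80],"angular":[0,0,0],"fingers":0.25}
  ]
}}

```text
clock: 15.22
tcp_pos: [0.6219, 0.237, 0.1545]
orientation: [-0.003, 0.166, 0.986, -0.001]
wrist_force: [1.0, 0.2, -1.1]
finger_gap: 0.0636
grip_force: 0.0
```

Emit:
{"method": "jog_arm", "body": {
  "moves": [
    {"slide":[100,0,-90],"angular":[0,0,0],"fingers":0.3},
    {"slide":[150,0,-90],"angular":[0,0,0],"fingers":0.3},
    {"slide":[150,0,-90],"angular":[0,0,0],"fingers":0.3},
    {"slide":[150,0,-90],"angular":[0,0,0],"fingers":0.3},
    {"slide":[150,0,-90],"angular":[0,0,0],"fingers":0.3},
    {"slide":[150,0,-90],"angular":[0,0,0],"fingers":0.3},
    {"slide":[150,0,-90],"angular":[0,0,0],"fingers":0.3},
    {"slide":[150,0,-90],"angular":[0,0,0],"fingers":0.3},
    {"slide":[150,0,-90],"angular":[0,0,0],"fingers":0.3},
    {"slide":[150,0,-90],"angular":[0,0,0],"fingers":0.3}
  ]
}}

```text
clock: 16.05
tcp_pos: [0.4828, 0.2859, 0.2447]
orientation: [-0.001, 0.167, 0.986, -0.001]
wrist_force: [0.5, 0.4, 0.1]
finger_gap: 0.0598
grip_force: 0.0
```

Emit:
{"method": "jog_arm", "body": {
  "moves": [
    {"slide":[0,0,0],"angular":[0,0,0],"fingers":0.3},
    {"slide":[0,0,0],"angular":[0,0,0],"fingers":0.3},
    {"slide":[0,0,0],"angular":[0,0,0],"fingers":0.3},
    {"slide":[0,0,0],"angular":[0,0,0],"fingers":0.3},
    {"slide":[0,0,0],"angular":[0,0,0],"fingers":0.3},
    {"slide":[0,0,0],"angular":[0,0,0],"fingers":0.3},
    {"slide":[0,0,0],"angular":[0,0,0],"fingers":0.3},
    {"slide":[0,0,0],"angular":[0,0,0],"fingers":0.3},
    {"slide":[0,0,0],"angular":[0,0,0],"fingers":0.3},
    {"slide":[0,0,0],"angular":[0,0,0],"fingers":0.3}
  ]
}}

```text
clock: 16.88
tcp_pos: [0.4821, 0.2867, 0.2463]
orientation: [0.0, 0.166, 0.986, -0.0]
wrist_force: [0.1, -0.0, -0.3]
finger_gap: 0.0598
grip_force: 0.0
```

```bash
cat >> h.py <<'E'
def panfit():
    P=[read_camera("scene"),read_camera("top")]; G=[]
    for p in P:
        g=cv2.GaussianBlur(cv2.cvtColor(p["color"],cv2.COLOR_RGB2LAB).astype(np.float32),(0,0),1)
        G.append(sum(np.hypot(cv2.Sobel(g[:,:,k],-1,1,0),cv2.Sobel(g[:,:,k],-1,0,1)) for k in range(3)))
    t=np.linspace(0,2*np.pi,120); res={}
    for n,c in (("L",(623.5,237.8)),("R",(610,28))):
        best=[]
        for z in range(50,83,2):
            sc=[]
            for dx in range(-6,7,2):
                for dy in range(-6,7,2):
                    v=0
                    for p,g in zip(P,G):
                        f,cx,cy=K(p); W=np.linalg.inv(wfc(p)); X=np.c_[(c[0]+dx+60*np.cos(t))/1000,(c[1]+dy+60*np.sin(t))/1000,0*t+z/1000,0*t+1]@W.T
                        u=(f*X[:,0]/X[:,2]+cx).astype(np.float32); w=(f*X[:,1]/X[:,2]+cy).astype(np.float32)
                        v+=np.minimum(cv2.remap(g,u[None],w[None],1),300).mean()
                    sc.append((v,dx,dy))
            best.append((max(sc),z))
        print(n,sorted(best,reverse=True)[:4])
    return P
E
python3 - <<'E'
from h import *
P=panfit(); p=P[1]
for d in look_for("ingot_a",p): print(round(d["p"],2),np.round(d["point"]),toworld(p,d["point"],.08).round(3))
d=get_state(); print(d["clock"])
c=cv2.cvtColor(p["color"],cv2.COLOR_RGB2GRAY)
cv2.imwrite("pics/top_end.png",c)
E
```

```text
L [((np.float32(495.60873), 0, 0), 78), ((np.float32(488.5088), 0, 0), 80), ((np.float32(487.7481), 0, 2), 76), ((np.float32(473.2262), -2, 2), 74)]
R [((np.float32(447.82318), 0, 0), 58), ((np.float32(444.69946), 0, 0), 56), ((np.float32(436.93127), 0, 0), 60), ((np.float32(430.81335), 0, 2), 54)]
0.97 [427. 270.] [ 0.326 -0.274  0.08 ]
0.92 [282. 134.] [0.607 0.027 0.08 ]
0.83 [180. 124.] [0.624 0.243 0.08 ]
0.67 [465. 238.] [ 0.392 -0.354  0.08 ]
0.62 [378. 215.] [ 0.437 -0.173  0.08 ]
17.0333
```

The right pan is down (about 57 mm) and the left is up (about 77 mm), so the first ingot, on the right pan, is heavier. This agrees with the wrist force, about 3.4 N against 2.3 N. Now fetching it.

Run:
```python
from h import *
go(611,28.5,160,59.9)
```

```text
slide [-206.4 -201.6   86.3] angz 101.0
```

Emit:
{"method": "jog_arm", "body": {
  "moves": [
    {"slide":[-206,-201,40],"angular":[0,0,70],"fingers":0.3},
    {"slide":[-206,-201,40],"angular":[0,0,70],"fingers":0.3},
    {"slide":[-206,-201,40],"angular":[0,0,70],"fingers":0.3},
    {"slide":[-206,-201,40],"angular":[0,0,70],"fingers":0.3},
    {"slide":[-206,-201,40],"angular":[0,0,70],"fingers":0.3},
    {"slide":[-206,-201,40],"angular":[0,0,70],"fingers":0.3},
    {"slide":[-206,-201,40],"angular":[0,0,70],"fingers":0.3},
    {"slide":[-206,-201,40],"angular":[0,0,70],"fingers":0.3},
    {"slide":[-206,-201,40],"angular":[0,0,70],"fingers":0.3},
    {"slide":[-206,-201,40],"angular":[0,0,70],"fingers":0.3}
  ]
}}

```text
clock: 17.87
tcp_pos: [0.611, 0.0278, 0.2057]
orientation: [-0.0, 0.705, 0.71, -0.0]
wrist_force: [0.2, -0.0, -0.5]
finger_gap: 0.0594
grip_force: 0.0
```

Emit:
{"method": "jog_arm", "body": {
  "moves": [
    {"slide":[0,0,46],"angular":[0,0,31],"fingers":0.3},
    {"slide":[0,0,46],"angular":[0,0,31],"fingers":0.3},
    {"slide":[0,0,46],"angular":[0,0,31],"fingers":0.3},
    {"slide":[0,0,46],"angular":[0,0,31],"fingers":0.3},
    {"slide":[0,0,46],"angular":[0,0,31],"fingers":0.3},
    {"slide":[0,0,46],"angular":[0,0,31],"fingers":0.3},
    {"slide":[0,0,46],"angular":[0,0,31],"fingers":0.3}
  ]
}}

```text
clock: 18.45
tcp_pos: [0.6109, 0.0292, 0.1603]
orientation: [0.0, 0.866, 0.5, -0.0]
wrist_force: [0.5, 0.4, 0.8]
finger_gap: 0.0601
grip_force: 0.0
```

Run:
```python
from h import *
s,M,y=pose(); print(s["clock"],s["tcp_pos"],y,s["joint_pos"][5])
go(611,28.5,56,59.9)
```

```text
18.45 [0.61088102 0.02919705 0.16027458] 59.9516077945399 2.011852342274664
 slide [ -0.5   0.4 104.3] angz 0.1
```

Emit:
{"method": "jog_arm", "body": {
  "moves": [
    {"slide":[-0.5,0.4,35],"angular":[0,0,0],"fingers":0.3},
    {"slide":[-0.5,0.4,70],"angular":[0,0,0],"fingers":0.3},
    {"slide":[-0.5,0.4,85],"angular":[0,0,0],"fingers":0.3},
    {"slide":[-0.5,0.4,95],"angular":[0,0,0],"fingers":0.3},
    {"slide":[-0.5,0.4,101],"angular":[0,0,0],"fingers":0.3},
    {"slide":[-0.5,0.4,103],"angular":[0,0,0],"fingers":0.3},
    {"slide":[-0.5,0.4,103],"angular":[0,0,0],"fingers":0.3}
  ]
}}

```text
clock: 19.03
tcp_pos: [0.6116, 0.0285, 0.0579]
orientation: [0.0, 0.867, 0.499, 0.0]
wrist_force: [-0.1, 0.1, -0.1]
finger_gap: 0.0597
grip_force: 0.0
```

Emit:
{"method": "jog_arm", "body": {
  "moves": [
    {"slide":[0,0,0],"angular":[0,0,0],"fingers":0.5},
    {"slide":[0,0,0],"angular":[0,0,0],"fingers":1},
    {"slide":[0,0,0],"angular":[0,0,0],"fingers":1},
    {"slide":[0,0,0],"angular":[0,0,0],"fingers":1},
    {"slide":[0,0,0],"angular":[0,0,0],"fingers":1},
    {"slide":[0,0,0],"angular":[0,0,0],"fingers":1}
  ]
}}

```text
clock: 19.53
tcp_pos: [0.6119, 0.0285, 0.059]
orientation: [0.001, 0.867, 0.499, 0.001]
wrist_force: [-2.3, 0.1, 5.8]
finger_gap: 0.0254
grip_force: 69.3
```

Emit:
{"method": "jog_arm", "body": {
  "moves": [
    {"slide":[0,0,-2],"angular":[0,0,0],"fingers":1},
    {"slide":[0,0,-4],"angular":[0,0,0],"fingers":1},
    {"slide":[0,0,-6],"angular":[0,0,0],"fingers":1},
    {"slide":[0,0,-8],"angular":[0,0,0],"fingers":1},
    {"slide":[0,0,-10],"angular":[0,0,0],"fingers":1},
    {"slide":[0,0,-12],"angular":[0,0,0],"fingers":1},
    {"slide":[0,0,-14],"angular":[0,0,0],"fingers":1},
    {"slide":[0,0,-16],"angular":[0,0,0],"fingers":1},
    {"slide":[0,0,-18],"angular":[0,0,0],"fingers":1},
    {"slide":[0,0,-20],"angular":[0,0,0],"fingers":1}
  ]
}}

```text
clock: 20.37
tcp_pos: [0.6109, 0.0285, 0.0774]
orientation: [0.0, 0.867, 0.499, -0.0]
wrist_force: [1.8, 0.1, -1.1]
finger_gap: 0.0258
grip_force: 68.9
```

Emit:
{"method": "jog_arm", "body": {
  "moves": [
    {"slide":[0,0,-3],"angular":[0,0,0],"fingers":1},
    {"slide":[0,0,-6],"angular":[0,0,0],"fingers":1},
    {"slide":[0,0,-30],"angular":[0,0,0],"fingers":1},
    {"slide":[0,0,-65],"angular":[0,0,0],"fingers":1},
    {"slide":[0,0,-65],"angular":[0,0,0],"fingers":1},
    {"slide":[0,0,-65],"angular":[0,0,0],"fingers":1}
  ]
}}

```text
clock: 20.87
tcp_pos: [0.6122, 0.0285, 0.1445]
orientation: [0.001, 0.867, 0.499, 0.002]
wrist_force: [1.2, -0.6, -3.2]
finger_gap: 0.0254
grip_force: 69.7
```

Run:
```python
from h import *
F=[]
for i in range(4): read_camera("scene"); F.append(get_state()["wrist_force"][2])
s,M,y=pose(); print(s["clock"],s["tcp_pos"],y,np.mean(F),s["grip_force"])
go(650.7,-236,145,13.5)
```

```text
21.0667 [0.60954001 0.02867072 0.14053607] 59.86157440833202 -3.643892031384061 69.70680356025696
 slide [-208.2  168.5   -4.7] angz 46.4
```

Emit:
{"method": "jog_arm", "body": {
  "moves": [
    {"slide":[-208,168,-5],"angular":[0,0,0],"fingers":1},
    {"slide":[-208,168,-5],"angular":[0,0,0],"fingers":1},
    {"slide":[-208,168,-5],"angular":[0,0,0],"fingers":1},
    {"slide":[-208,168,-5],"angular":[0,0,0],"fingers":1},
    {"slide":[-208,168,-5],"angular":[0,0,0],"fingers":1},
    {"slide":[-208,168,-5],"angular":[0,0,0],"fingers":1},
    {"slide":[-208,168,-5],"angular":[0,0,0],"fingers":1},
    {"slide":[-208,168,-5],"angular":[0,0,0],"fingers":1},
    {"slide":[-208,168,-5],"angular":[0,0,0],"fingers":1},
    {"slide":[-208,168,-5],"angular":[0,0,0],"fingers":1}
  ]
}}

```text
clock: 21.9
tcp_pos: [0.6508, -0.2347, 0.1457]
orientation: [-0.002, 0.867, 0.499, -0.001]
wrist_force: [0.5, 0.2, -3.2]
finger_gap: 0.0255
grip_force: 69.9
```

Run:
```python
from h import *
P=read_camera("top");s,M,y=pose(); print(s["clock"],s["tcp_pos"],y); go(650.7,-236,32,59.9)
for d in look_for("ingot_a",P): print(round(d["p"],2),np.round(d["point"]),toworld(P,d["point"],.08).round(3))
```

```text
21.95 [ 0.65109552 -0.23411563  0.1461942 ] 59.92916760153373
 slide [ -1.8   0.9 114.2] angz 0.0
0.89 [186. 126.] [0.62 0.23 0.08]
0.45 [477. 237.] [ 0.395 -0.377  0.08 ]
```

Emit:
{"method": "jog_arm", "body": {
  "moves": [
    {"slide":[-2,1,40],"angular":[0,0,0],"fingers":1},
    {"slide":[-2,1,75],"angular":[0,0,0],"fingers":1},
    {"slide":[-2,1,95],"angular":[0,0,0],"fingers":1},
    {"slide":[-2,1,104],"angular":[0,0,0],"fingers":1},
    {"slide":[-2,1,108],"angular":[0,0,0],"fingers":1},
    {"slide":[-2,1,110],"angular":[0,0,0],"fingers":1},
    {"slide":[-2,1,110],"angular":[0,0,0],"fingers":1}
  ]
}}

```text
clock: 22.58
tcp_pos: [0.6528, -0.2378, 0.0388]
orientation: [0.001, 0.866, 0.499, 0.001]
wrist_force: [0.2, 1.0, -3.2]
finger_gap: 0.0256
grip_force: 69.9
```

Emit:
{"method": "jog_arm", "body": {
  "moves": [
    {"slide":[0,0,1],"angular":[0,0,0],"fingers":1},
    {"slide":[0,0,2],"angular":[0,0,0],"fingers":1},
    {"slide":[0,0,2],"angular":[0,0,0],"fingers":1}
  ]
}}

```text
clock: 22.83
tcp_pos: [0.6524, -0.2383, 0.0365]
orientation: [0.001, 0.867, 0.499, 0.001]
wrist_force: [1.3, 0.9, -3.4]
finger_gap: 0.0256
grip_force: 69.9
```

Emit:
{"method": "jog_arm", "body": {
  "moves": [
    {"slide":[0,0,1],"angular":[0,0,0],"fingers":1},
    {"slide":[0,0,2],"angular":[0,0,0],"fingers":1},
    {"slide":[0,0,2],"angular":[0,0,0],"fingers":1}
  ]
}}

```text
clock: 23.08
tcp_pos: [0.6515, -0.238, 0.0332]
orientation: [-0.0, 0.867, 0.499, -0.0]
wrist_force: [0.1, 0.4, -3.4]
finger_gap: 0.026
grip_force: 69.9
```

Emit:
{"method": "jog_arm", "body": {
  "moves": [
    {"slide":[0,0,1],"angular":[0,0,0],"fingers":1},
    {"slide":[0,0,2],"angular":[0,0,0],"fingers":1},
    {"slide":[0,0,2],"angular":[0,0,0],"fingers":1}
  ]
}}

```text
clock: 23.33
tcp_pos: [0.6516, -0.238, 0.0331]
orientation: [0.0, 0.867, 0.499, 0.0]
wrist_force: [-3.5, 1.6, 6.5]
finger_gap: 0.0255
grip_force: 71.0
```

It's in contact with the brick at the expected height. Releasing and retreating.

Emit:
{"method": "jog_arm", "body": {
  "moves": [
    {"slide":[0,0,-1],"angular":[0,0,0],"fingers":1},
    {"slide":[0,0,-1],"angular":[0,0,0],"fingers":0.4},
    {"slide":[0,0,-1],"angular":[0,0,0],"fingers":0.3},
    {"slide":[0,0,-1],"angular":[0,0,0],"fingers":0.3},
    {"slide":[0,0,-1],"angular":[0,0,0],"fingers":0.3},
    {"slide":[0,0,-30],"angular":[0,0,0],"fingers":0.3},
    {"slide":[0,0,-70],"angular":[0,0,0],"fingers":0.3},
    {"slide":[0,0,-110],"angular":[0,0,0],"fingers":0.3},
    {"slide":[0,0,-150],"angular":[0,0,0],"fingers":0.3}
  ]
}}

```text
clock: 24.08
tcp_pos: [0.6513, -0.2377, 0.1826]
orientation: [-0.0, 0.867, 0.499, -0.0]
wrist_force: [1.5, -0.3, 0.4]
finger_gap: 0.0598
grip_force: 0.0
```

Emit:
{"method": "jog_arm", "body": {
  "moves": [
    {"slide":[-100,150,0],"angular":[0,0,0],"fingers":0.3},
    {"slide":[-170,170,0],"angular":[0,0,0],"fingers":0.3},
    {"slide":[-170,170,0],"angular":[0,0,0],"fingers":0.3},
    {"slide":[-170,170,0],"angular":[0,0,0],"fingers":0.3},
    {"slide":[-170,170,0],"angular":[0,0,0],"fingers":0.3},
    {"slide":[-170,170,0],"angular":[0,0,0],"fingers":0.3},
    {"slide":[-170,170,0],"angular":[0,0,0],"fingers":0.3},
    {"slide":[-170,170,0],"angular":[0,0,0],"fingers":0.3}
  ]
}}

```text
clock: 24.75
tcp_pos: [0.7037, -0.4682, 0.1686]
orientation: [-0.002, 0.868, 0.497, -0.001]
wrist_force: [-0.6, -0.7, -0.7]
finger_gap: 0.0598
grip_force: 0.0
```

Run:
```python
from h import *
s,M,y=pose(); print(s["clock"],s["tcp_pos"],s["wrist_force"],s["finger_gap"])
for n in ("top","scene"):
    p=read_camera(n)
    for d in look_for("ingot_a",p):
        print(n,round(d["p"],2),np.round(d["point"]),toworld(p,d["point"],.045).round(3))
    print("pred brick-top ingot",np.round(topix(p,[.651,-.237,.045])),"pan L ingot",np.round(topix(p,[.6235,.238,.067])))
panfit()
```

```text
24.75 [ 0.70372349 -0.46820205  0.1686461 ] [-0.56550183 -0.74810707 -0.69658357] 0.05980046258146572
top 0.92 [184. 130.] [0.62  0.244 0.045]
top 0.75 [409. 118.] [ 0.653 -0.246  0.045]
top 0.71 [425. 271.] [ 0.322 -0.277  0.045]
pred brick-top ingot [405. 118.] pan L ingot [184. 126.]
scene 0.97 [451. 269.] [0.614 0.241 0.045]
scene 0.89 [217. 237.] [ 0.658 -0.235  0.045]
scene 0.82 [248. 135.] [ 0.357 -0.275  0.045]
scene 0.77 [204. 147.] [ 0.421 -0.364  0.045]
pred brick-top ingot [218. 234.] pan L ingot [452. 267.]
L [((np.float32(483.55902), 0, 0), 58), ((np.float32(473.77103), 0, 0), 60), ((np.float32(472.4925), 0, 0), 56), ((np.float32(463.87402), 0, 2), 54)]
R [((np.float32(414.61783), 0, 2), 76), ((np.float32(414.55014), 0, 2), 78), ((np.float32(401.47815), 0, 2), 74), ((np.float32(399.91602), 0, 2), 80)]
```

Both cameras put the heavier ingot on the middle of the brick, within about 10 mm. The lighter one is on the left pan, which is now down, and the arm is clear.

```bash
python3 -c "
from workcell import *
print(hand_in())"
```

```text
the job is handed in; nothing more can be done
None
```

I weighed both ingots on the balance, laid the heavier one (from the right of the bench) flat on the middle of the soldering brick, left the lighter one on the left pan, and handed the job in at about 25 s; no verdict came back.

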